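Knock a jammed tube adapter out of a centrifuge bucket

ROBOT

A 6-joint arm with a two-finger parallel gripper is mounted at the origin on the work surface. World frame = base frame: x ahead of the robot, y to its left, z up, the work surface at z = 0. Lengths are in mm, angles in degrees, forces in N, time in s.
With the tool pointing down it reaches from about 350 to 850 mm from the base axis. Payload 8.1 kg.
Tool frame: the origin (TCP) lies between the finger pads; the fingertips stand 22 mm ahead of it and the grasp point (between the pads) lies 3 mm ahead of it; z points along the fingers, y is the line along which they close (so a half turn about z gives the same grasp; the last joint's range is limited). The gripper opens to 85 mm and grips with 20 to 120 N. Pads are 22 mm wide; open, the fingers measure 114 mm over their backs; the gripper's body (76 mm by 85 mm) begins 54 mm behind the grasp point. The pads swing forward as they close: fully open they stand 13 mm farther back than shut.
Start: joints at [58.476, 7.471, 85.268, -0, 87.261, -4.893], TCP at [268.927, 536.362, 253.292] pointing down, gripper open.
Joint ranges: [-169.43, 169.43], [-51.17, 129.36], [1.28, 143.12], [-76.62, 256.62], [0, 156.53], [-152.29, 152.29]. Speed limits (degrees/s): [136.94, 136.94, 159.86, 180, 180, 180].

INTERFACE

Orientations are given as [roll, pitch, yaw] about the fixed x, y, z axes, in that order (R = Rz(yaw) Ry(pitch) Rx(roll)).
In Python, from bench import sense, snapshot, calibration, hand_in gives the robot as it stands.
- The arm moves only by the shell command python3 -m crank 'ROWS' [FORCE]. ROWS is JSON, a list of rows, each a list of 5 numbers: the shift along the tool's x, y, z in cm, then the turn about the tool's z in rad, then the finger opening in cm, from 0 to 8.54. A call has 1 to 20 rows; each row is the pose to reach, as a shift and turn from the pose commanded when the call began, along the tool's axes at that moment; what a row does not reach only later rows make up. A row lasts 1/10 s, in which the tool goes at most 50 mm and 8.59 degrees, less where a joint would pass 70% of its speed; a pose out of reach is approached as far as the arm can. A call with a gripper value outside its range is refused whole. The fingers move at their own pace and stop on an object; FORCE is the grip in N (left out, the last holds). Time passes only in rows, so rows that repeat a pose let the fingers close. It gives the time, the measured TCP pose, the force, the opening and the grip force at its end, in the units of the state.
- sense(): the state, without advancing time (a new reading comes with each control period).
- snapshot(name): name is "scene" or "side" or "wrist"; returns (picture, depth): 384x512x3 uint8, red, green, blue; 384x512 float32, mm along the optical axis (not along the pixel's ray), 0 where there is no reading.
- calibration(name): a dict with "fovy" (degrees; the focal length in pixels is half the picture's height over the tangent of half this angle, whatever the lens; pixels are square), "cx", "cy" (the principal point, pixels), "k1" (the pictures are not rectified: a ray, as slopes to the right and down, at radius r is drawn at 1 + k1 r^2 times it, then the intrinsics apply), "rvec" (rotation vector, rad) and "tvec" (3), from world to camera coordinates, as OpenCV has them; the wrist camera has in their place "tool_from_camera" (4x4, takes a point from camera to tool coordinates, whose origin is the TCP and whose axes are the flange's). Camera axes: x right, y down, z forward; pixel columns grow to the right and rows downward; lengths in mm; the calibration is good to about 2 mm. A picture is of the moment at which its call begins: read the wrist's pose just before it. calibration takes no time and is no camera call.
- hand_in(): hands the job in; it is judged then, once.
The state is a dict: "time": time; "joint_pos": joint angles; "qd": joint speeds; "joint_efforts": joint torques, N m; "tool_pos": TCP position; "tcp_rot": TCP orientation; "ft_force": force on the tool from outside, world axes, zero at the start; "wrist_torque": the same for the moment, N m; "finger_gap": finger opening in mm; "grip_force": force on a finger pad.
Only numpy, scipy, OpenCV 4.12 (cv2) and the standard library are available. Lean on these libraries where they do the work, as an engineer would, in place of code of your own. Each camera call takes 0.05 s, during which the arm holds its last target. There are 200 camera calls.

TASK

A white tube adapter is jammed in one of the metal centrifuge buckets. Feel the hole in that bucket's floor onto the upright knockout rod and press the bucket gently, never with more than about 30 N, fully down onto the stand so that the rod pushes the adapter up; then lift the loosened adapter out, stand it upright in the grey tray and leave the bucket fully down on the stand. Do not disturb the two empty buckets or the adapter that already stands in the tray.

Things in the scene. Friction and masses are not known exactly. Their poses are not given: they have to be found in the camera images.
- bucket_mid (a point): Middle (36 mm up) of the bucket with the jammed adapter: plain metal tube 52 mm across, 72 mm high, inside 44 mm across, open at the top, about 260 g; z axis along the tube, up at the start. It stands on the bench. Four rubber-faced spring lugs low inside grip the adapter: breaking it loose takes roughly 8 to 25 N, and the resistance vanishes after about 12 mm of travel
- bucket_foot (a point): Centre of the underside of the same bucket, at the mouth of the round 14 mm hole through its 6 mm thick floor
- adapter_mid (a point): Middle (29 mm up) of the jammed adapter: white plastic plug 58 mm high, 70 g, flat closed bottom; the lower 36 mm is 41 mm across, the upper 22 mm 39 mm and hollow. Jammed, it stands on the bucket's floor, its top 8 mm below the rim, too deep to grip; with the bucket fully down on the stand its top is about 18 mm above the rim and it is loose
- stand: Knockout stand, fixed to the bench: steel block 100 x 100 mm, 30 mm high, origin at the centre of its underside, with an upright knockout rod on an eccentric disc in its top (see stand_top). Bucket and adapter must not be pushed against rod or block with more than 40 N
- stand_top (a point): Centre of the stand's top face, 30 mm above the bench. The rod is not here: its axis is 10 mm away from this point, in a direction that differs every time and is not measured (it can be seen or felt). The rod is 8 mm thick and rises 32 mm above the face, its last 5 mm tapering to 3 mm; it stays put under pushing
- tray_floor (a point): Centre of the inner floor (4 mm above the bench) of the fixed grey plastic tray: 180 mm along its x, 130 mm along its y, 22 mm high, walls 4 mm
- spare_mid (a point): Middle (29 mm up) of another, equal adapter that stands in the +x half of the tray; to be left alone. The -x half of the tray is free
- empty_a_mid (a point): Middle (36 mm up) of an equal but empty bucket on the bench, to be left alone
- empty_b_mid (a point): Middle (36 mm up) of the other equal empty bucket on the bench, to be left alone
Not all that is in view belongs to the job. Of the things shaped like the stand, the steel one is meant. Leave any turquoise look-alike of the part that bears bucket_mid alone.

How it is judged:
By the outcome, as a careful person would: the job done as asked, in the order asked, and still so for the second after the job is handed in, with the robot touching nothing.
It also fails if it takes over 64 s, if anything falls off the work surface, if the arm or the gripper's body presses on something with over 40 N, if the wrist force passes 120 N, or if a joint passes its speed limit or range.

## Working session

There is one attempt and no reset: what is moved stays moved. The work goes in short steps, Python scripts to look and compute and a shell command to move; the robot and the scene stay as the last step left them, time stands still between calls to the robot, and variables do not carry over. Pictures are saved under pics/ and viewed, at most 13 in all, crops included, and the job is handed in when it is done.

```bash
ls; mkdir -p pics
cat > h.py <<'E'
import numpy as np,cv2
from bench import sense,snapshot,calibration
from scipy.spatial.transform import Rotation as R
def K(c):
    f=192/np.tan(np.radians(c["fovy"])/2); return f
def pose(name,s=None):
    c=calibration(name)
    if name=="wrist":
        s=s or sense(); T=np.eye(4);T[:3,:3]=R.from_euler('xyz',s["tcp_rot"],degrees=True).as_matrix();T[:3,3]=s["tool_pos"]
        M=T@np.array(c["tool_from_camera"]); return c,M[:3,:3],M[:3,3]
    Rc=R.from_rotvec(np.ravel(c["rvec"])).as_matrix(); return c,Rc.T,-Rc.T@np.ravel(c["tvec"])
def slopes(c,uv):
    uv=np.atleast_2d(np.asarray(uv,float)); d=(uv-[c["cx"],c["cy"]])/K(c); x=d.copy()
    for _ in range(20): x=d/(1+c["k1"]*(x**2).sum(1,keepdims=True))
    return x
def onplane(name,uv,z,s=None):
    c,Rm,o=pose(name,s); x=slopes(c,uv); r=np.c_[x,np.ones(len(x))]@Rm.T
    return o+r*((z-o[2])/r[:,2])[:,None]
def cloud(name,dep,s=None):
    c,Rm,o=pose(name,s); v,u=np.mgrid[:384,:512]; x=slopes(c,np.c_[u.ravel(),v.ravel()])
    P=(np.c_[x,np.ones(len(x))]*dep.ravel()[:,None])@Rm.T+o
    P[dep.ravel()==0]=np.nan
    return P.reshape(384,512,3)
def save(n,im): cv2.imwrite(f'pics/{n}.png',im[:,:,::-1])
E
python3 - <<'E'
from h import *
ims=[]
for n in("scene","side"):
    im,d=snapshot(n); np.savez(n,im=im,d=d); ims.append(im)
    c,Rm,o=pose(n); print(n,o.round(),Rm[:,2].round(2),(d>0).mean())
# stack 512x768 -> scale
st=np.vstack(ims); save('a',cv2.resize(np.hstack(ims),(800,300),interpolation=cv2.INTER_AREA)); save('scene',ims[0]);save('side',ims[1])
print(sense())
E
```

```text
pics
scene [ 912. -543.  789.] [-0.46  0.49 -0.74] 0.9960378011067709
side [  423. -1072.   840.] [ 0.01  0.8  -0.6 ] 0.9961395263671875
{'time': 0.1, 'joint_pos': array([ 5.84771985e+01,  7.50963248e+00,  8.53242611e+01, -1.76253270e-04,
        8.72629628e+01, -4.89387423e+00]), 'qd': array([-0.03013464, -0.14598576, -0.04496281,  0.04202867, -0.04702657,
        0.08021555]), 'joint_efforts': array([ 1.40010252e-03, -5.70958507e+01, -5.01938474e+01, -1.06174934e-04,
        8.32621678e-03,  5.01631496e-05]), 'tool_pos': array([268.66672434, 535.95796199, 252.34958285]), 'tcp_rot': array([-1.79903482e+02, -8.08745338e-03,  1.53371075e+02]), 'ft_force': array([ 0.93640443, -0.53943288,  0.77675798]), 'wrist_torque': array([-0.00126791, -0.02393411,  0.00085588]), 'grip_force': 0.0, 'finger_gap': 85.49494692560211}
```

View pics/scene.png

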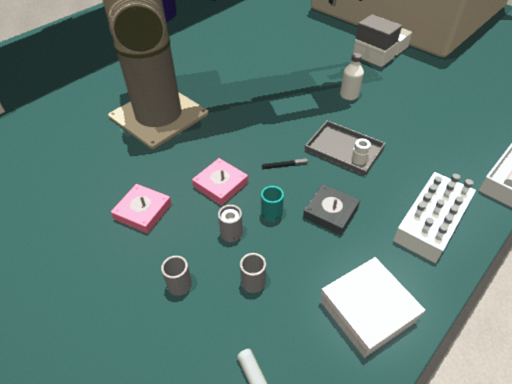

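View pics/side.png

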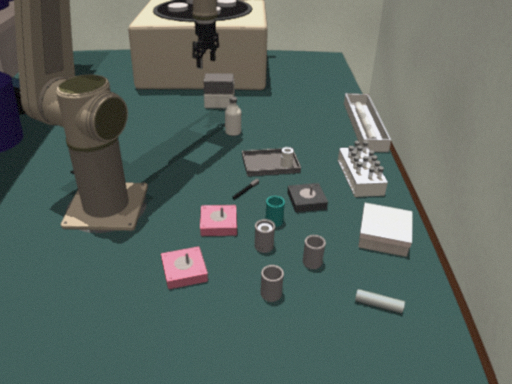

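Scene view candidates:
- **Bucket:** (231,222) shows a white ring inside, so it is the jammed one. (177,275) and (253,273) are empty buckets, and (272,204) is the turquoise look-alike.
- **Stand:** the dark steel one is at (332,208). The two pink look-alikes are at (142,207) and (221,180).
- **Tray:** centred at (345,147), with the spare adapter at (361,151).

```bash
cat > m.py <<'E'
from h import *
from scipy.optimize import least_squares
def circ(p,r=None):
    c0=(p.max(0)+p.min(0))/2
    if r: f=lambda q:np.hypot(*(p-q[:2]).T)-r; x0=c0
    else: f=lambda q:np.hypot(*(p-q[:2]).T)-q[2]; x0=[*c0,24]
    return least_squares(f,x0,loss='soft_l1',f_scale=1).x
pts={'scene':dict(jam=(231,222),ea=(177,275),eb=(253,273),turq=(272,204),stand=(332,208),tray=(345,147),spare=(361,151)),
 'side':dict(jam=(264,235),ea=(272,283),eb=(314,251),turq=(275,209),stand=(308,197),tray=(271,161),spare=(287,157))}
for n in pts:
    z=np.load(n+'.npz'); P=cloud(n,z['d'])
    for k,(u,v) in pts[n].items():
        w=45 if k in('stand','tray') else 22
        Q=P[max(0,v-w):v+w,u-w:u+w].reshape(-1,3)
        if k=='stand':
            q=Q[(Q[:,2]>26)&(Q[:,2]<34)]; r=cv2.minAreaRect(q[:,:2].astype(np.float32)); 
            q2=Q[(Q[:,2]>42)&(Q[:,2]<66)]; print(n,k,r,np.median(q[:,2]),'rod',len(q2),q2.mean(0).round(1))
        elif k=='tray':
            q=Q[(Q[:,2]>17)&(Q[:,2]<26)]; print(n,k,cv2.minAreaRect(q[:,:2].astype(np.float32)))
        else:
            zt=72 if k!='spare' else 62
            q=Q[abs(Q[:,2]-zt)<4]; print(n,k,len(q),circ(q[:,:2]).round(1),'max z',np.nanpercentile(Q[:,2],99).round(1))
z=np.load('scene.npz')['im']
a=cv2.resize(z[190:250,200:290],None,fx=4.4,fy=4.4,interpolation=cv2.INTER_CUBIC);b=cv2.resize(z[180:240,290:380],None,fx=4.4,fy=4.4,interpolation=cv2.INTER_CUBIC)
save('c1',np.hstack([a,b]))
E
python3 m.py
```

```text
scene jam 127 [ 472.4 -164.9   23.7] max z 72.5
scene ea 169 [ 486.3 -333.7   23.8] max z 73.2
scene eb 161 [ 597.1 -224.3   23.8] max z 72.8
scene turq 126 [504.  -59.5  23.8] max z 72.8
scene stand ((607.375, 39.86827087402344), (102.18876647949219, 104.7193374633789), 10.247319221496582) 29.625626490869877 rod 23 [618.2  34.1  53.3]
scene tray ((504.7957458496094, 247.42532348632812), (180.5565185546875, 133.15000915527344), 9.082277297973633)
scene spare 95 [559.  238.   15.8] max z 62.2
side jam 63 [ 470.6 -165.1   23.9] max z 70.6
side ea 111 [ 484.6 -333.1   23.9] max z 72.7
side eb 98 [ 595.8 -223.5   23.9] max z 72.3
side turq 99 [457.4 -94.8  63.5] max z 71.0
side stand ((580.9931640625, 57.8995361328125), (504.7298278808594, 187.39910888671875), 73.37830352783203) 28.0975388373015 rod 663 [567.3 -16.6  54.1]
side tray ((506.83660888671875, 229.72027587890625), (193.42466735839844, 527.1714477539062), 16.17151641845703)
side spare 33 [555.8 235.8  15.9] max z 59.4
```

View pics/c1.png

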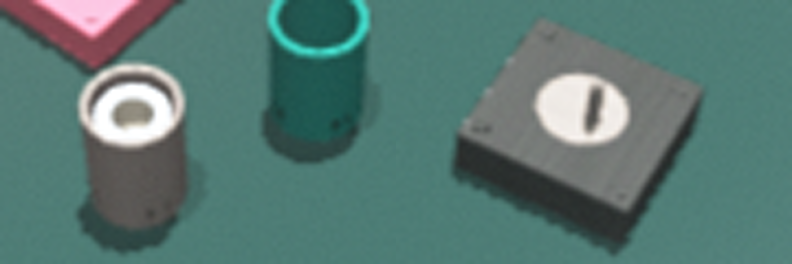

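The close crop shows a white plug with a hollow top inside the plain metal tube, and turquoise on the look-alike. The dark steel stand's rod sits off-centre, toward +x and slightly −y. I'll move over the stand first for a wrist look, then on to the bucket.

```bash
python3 -m crank '[[-53,-29.2,0,0,8.5],[-53,-29.2,0,0,8.5],[-53,-29.2,0,0,8.5],[-53,-29.2,0,0,8.5],[-53,-29.2,0,0,8.5],[-53,-29.2,0,0,8.5],[-53,-29.2,0,0,8.5],[-53,-29.2,0,0,8.5],[-53,-29.2,0,0,8.5],[-53,-29.2,0,0,8.5],[-53,-29.2,0,0,8.5],[-53,-29.2,0,0,8.5],[-53,-29.2,0,0,8.5],[-53,-29.2,0,0,8.5],[-53,-29.2,0,0,8.5],[-53,-29.2,0,0,8.5],[-53,-29.2,0,0,8.5]]'
cat >> h.py <<'E'
def go(t,s=None):
    s=s or sense(); Rm=R.from_euler('xyz',s["tcp_rot"],degrees=True).as_matrix()
    return (Rm.T@(np.asarray(t,float)-s["tool_pos"])/10).round(2)
E
python3 - <<'E'
from h import *
from m import circ
s=sense(); im,d=snapshot('wrist'); save('w1',im); np.savez('w1',im=im,d=d)
P=cloud('wrist',d,s); Q=P.reshape(-1,3)
q=Q[(abs(Q[:,2]-30)<3)&(np.hypot(Q[:,0]-607,Q[:,1]-40)<75)]; print(len(q),cv2.minAreaRect(q[:,:2].astype(np.float32)))
q=Q[(Q[:,2]>45)&(Q[:,2]<66)&(np.hypot(Q[:,0]-612,Q[:,1]-38)<30)]; print(len(q),q.mean(0),q.min(0),q.max(0)); t=q[q[:,2]>q[:,2].max()-3]; print('tip',t.mean(0),len(t))
print(s['tool_pos'],go([471.5,-165,235],s))
E
```

```text
time: 1.8
tool_pos: [611.4, 39.1, 253.5]
tcp_rot: [180.0, 0.0, 153.5]
ft_force: [-1.1, 0.0, -0.0]
finger_gap: 84.8
grip_force: 0.0
scene jam 127 [ 472.4 -164.9   23.7] max z 72.5
scene ea 169 [ 486.3 -333.7   23.8] max z 73.2
scene eb 161 [ 597.1 -224.3   23.8] max z 72.8
scene turq 126 [504.  -59.5  23.8] max z 72.8
scene stand ((607.375, 39.86827087402344), (102.18876647949219, 104.7193374633789), 10.247319221496582) 29.625626490869877 rod 23 [618.2  34.1  53.3]
scene tray ((504.7957458496094, 247.42532348632812), (180.5565185546875, 133.15000915527344), 9.082277297973633)
scene spare 95 [559.  238.   15.8] max z 62.2
side jam 63 [ 470.6 -165.1   23.9] max z 70.6
side ea 111 [ 484.6 -333.1   23.9] max z 72.7
side eb 98 [ 595.8 -223.5   23.9] max z 72.3
side turq 99 [457.4 -94.8  63.5] max z 71.0
side stand ((580.9931640625, 57.8995361328125), (504.7298278808594, 187.39910888671875), 73.37830352783203) 28.0975388373015 rod 663 [567.3 -16.6  54.1]
side tray ((506.83660888671875, 229.72027587890625), (193.42466735839844, 527.1714477539062), 16.17151641845703)
side spare 33 [555.8 235.8  15.9] max z 59.4
6184 ((607.9367065429688, 40.71760559082031), (100.2761001586914, 100.3225326538086), 10.228965759277344)
47 [615.89770891  37.02220321  57.14394008] [612.99025831  32.80688181  47.38716962] [620.02951174  40.14912644  62.68924247]
tip [616.85685703  37.00126737  61.03995386] 13
[611.35446845  39.14849266 253.52123189] [  3.4  -24.51   1.85]
```

View pics/w1.png

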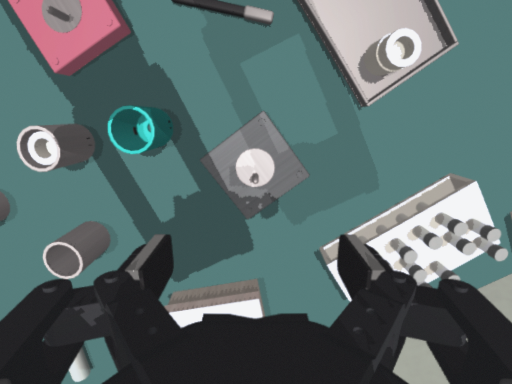

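The wrist view has the steel stand centred at (255,167), with the rod just below-right of the disc centre. That puts the rod at (617,37), consistent with the scene view. Next I go over the jammed bucket.

```bash
python3 -m crank '[[3.4,-24.5,3.5,0,8.5],[3.4,-24.5,3.5,0,8.5],[3.4,-24.5,3.5,0,8.5],[3.4,-24.5,3.5,0,8.5],[3.4,-24.5,3.5,0,8.5],[3.4,-24.5,3.5,0,8.5],[3.4,-24.5,3.5,0,8.5],[3.4,-24.5,3.5,0,8.5]]' 
sed -i 's/^pts=/if __name__!="__main__": pts={}\nelse: pts=/; s/^z=np.load(.scene.*$//; s/^a=cv2.*$//; s/^save(.c1.*$//' m.py
python3 - <<'E'
from h import *
from m import circ
s=sense(); im,d=snapshot('wrist'); save('w2',im); np.savez('w2',im=im,d=d)
Q=cloud('wrist',d,s).reshape(-1,3)
q=Q[(abs(Q[:,2]-72)<2.5)&(np.hypot(Q[:,0]-471.5,Q[:,1]+165)<35)]; c=circ(q[:,:2]);print(len(q),c, cv2.minEnclosingCircle(q[:,:2].astype(np.float32)))
print(s['tool_pos'],s['tcp_rot'],go([*c[:2],53],s))
E
```

```text
time: 2.65
tool_pos: [472.2, -165.2, 218.8]
tcp_rot: [180.0, 0.1, 153.4]
ft_force: [-0.0, 0.2, 0.7]
finger_gap: 84.8
grip_force: 0.0
600 [ 472.86241895 -162.50780983   23.71516947] ((472.9457702636719, -162.685546875), 25.832529067993164)
[ 472.20059721 -165.19538567  218.81012171] [1.79970418e+02 5.48276215e-02 1.53418577e+02] [ 0.08  0.26 16.58]
```

```bash
python3 -m crank '[[0.1,0.2,5,0,8.5],[0.1,0.2,9,0,8.5],[0.1,0.2,12,0,8.5],[0.1,0.2,14.5,0,8.5],[0.1,0.2,16.0,0,8.5],[0.1,0.2,16.6,0,8.5],[0.1,0.2,16.6,0,8.5],[0.1,0.2,16.6,0,4.8],[0.1,0.2,16.6,0,4.8],[0.1,0.2,16.6,0,4.8],[0.1,0.2,16.6,0,4.8],[0.1,0.2,16.6,0,4.8],[0.1,0.2,16.6,0,4.8],[0.1,0.2,16.6,0,4.8]]' 70
```

```text
time: 4.1
tool_pos: [472.9, -164.3, 54.0]
tcp_rot: [180.0, 0.2, 153.4]
ft_force: [1.5, 0.9, 7.0]
finger_gap: 49.7
grip_force: 73.7
```

```bash
python3 -m crank '[[0,0,-1,0,4.8],[0,0,-3,0,4.8],[0,0,-6,0,4.8],[0,0,-9,0,4.8],[0,0,-10,0,4.8],[0,0,-10,0,4.8],[0,0,-10,0,4.8]]' 70
python3 - <<'E'
from h import *
from m import circ
s=sense(); im,d=snapshot('wrist'); save('w3',im); np.savez('w3',im=im,d=d)
Q=cloud('wrist',d,s).reshape(-1,3); p=s['tool_pos']
Q=Q[(np.hypot(Q[:,0]-p[0],Q[:,1]-p[1])<40)]
zr=p[2]+18; q=Q[(abs(Q[:,2]-zr)<3)]; q=q[np.hypot(q[:,0]-p[0],q[:,1]-p[1])<30]
print(len(q),np.median(q,0));c=circ(q[:,:2]);print(c,p,'offset tool',R.from_euler('xyz',s['tcp_rot'],degrees=True).as_matrix().T@np.r_[c[:2]-p[:2],0])
i2,d2=snapshot('scene'); Q=cloud('scene',d2).reshape(-1,3);q=Q[(abs(Q[:,2]-zr)<3)&(np.hypot(Q[:,0]-p[0],Q[:,1]-p[1])<30)]; print(len(q),circ(q[:,:2])) 
print(s['ft_force'],s['finger_gap'],go([617.2-(c[0]-p[0]),37-(c[1]-p[1]),p[2]],s))
v=cv2.resize(im[60:384],(512,324)); save('w3',v)
E
```

```text
time: 4.8
tool_pos: [470.9, -163.5, 151.0]
tcp_rot: [-180.0, -0.1, 153.4]
ft_force: [-0.1, 0.4, -3.7]
finger_gap: 50.0
grip_force: 73.3
3050 [ 461.08120232 -154.61646207  168.16269783]
[ 469.8876335  -162.63565952   23.90286488] [ 470.88003085 -163.50596952  151.01167893] offset tool [1.27724752 0.33305679 0.00198763]
100 [ 470.34481113 -165.10730987   23.89421051]
[-0.06211909  0.36684872 -3.7059379 ] 50.01997571078098 [-4.220e+00  2.445e+01 -1.000e-02]
```

View pics/w3.png

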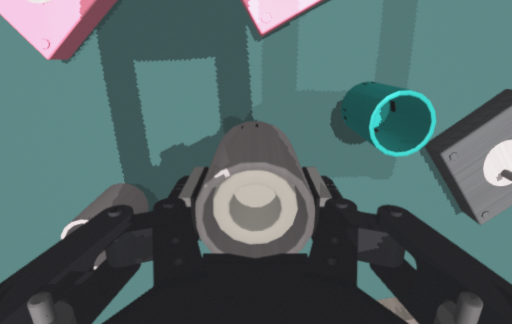

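The bucket hangs upright between the fingers, with its rim centred near (255,207) in the crop and the plug still deep inside. Now I'll carry it over the rod.

```bash
python3 -m crank '[[-0.8,4.5,0,0,4.8],[-1.6,9.0,0,0,4.8],[-2.4,13.5,0,0,4.8],[-3.2,18,0,0,4.8],[-3.8,22,0,0,4.8],[-4.15,24.5,0,0,4.8],[-4.15,24.5,0,0,4.8],[-4.15,24.5,1.5,0,4.8],[-4.15,24.5,2.5,0,4.8],[-4.15,24.5,2.5,0,4.8]]'
python3 - <<'E'
from h import *
from m import circ
s=sense(); p=s['tool_pos']; zr=p[2]+18
for n in('wrist','scene','side'):
    im,d=snapshot(n); Q=cloud(n,d,s).reshape(-1,3);q=Q[(abs(Q[:,2]-zr)<3)&(np.hypot(Q[:,0]-p[0],Q[:,1]-p[1])<30)]; print(n,len(q),circ(q[:,:2]),p,s['ft_force'])
    if n=='scene': save('s2',cv2.resize(im[130:250,270:410],None,fx=4,fy=4,interpolation=cv2.INTER_CUBIC))
E
```

```text
time: 5.9
tool_pos: [615.7, 35.7, 123.2]
tcp_rot: [-179.8, -0.3, 153.3]
ft_force: [-0.6, -0.3, -3.7]
finger_gap: 49.7
grip_force: 74.4
wrist 3025 [614.74947571  36.55147769  23.908145  ] [615.68832514  35.65052208 123.22948731] [-0.59621611 -0.31381469 -3.71229223]
scene 107 [617.39366812  34.69124703  24.21751392] [615.68832514  35.65052208 123.22948731] [-0.59621611 -0.31381469 -3.71229223]
side 29 [615.51950908  34.09493087  24.07309534] [615.68832514  35.65052208 123.22948731] [-0.59621611 -0.31381469 -3.71229223]
```

View pics/s2.png

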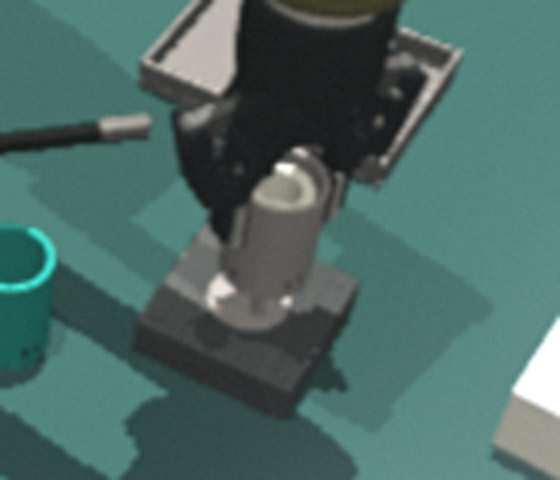

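The scene crop shows the bucket hanging over the stand, with the rod standing under its middle near (258,300). I'll nudge it slightly and feel downward.

```bash
python3 -m crank '[[0,0.1,0,0,4.8],[0,0.1,0.2,0,4.8],[0,0.1,0.4,0,4.8],[0,0.1,0.5,0,4.8],[0,0.1,0.6,0,4.8],[0,0.1,0.7,0,4.8],[0,0.1,0.75,0,4.8],[0,0.1,0.8,0,4.8],[0,0.1,0.8,0,4.8]]'; python3 -m crank '[[0,0,0.05,0,4.8],[0,0,0.1,0,4.8],[0,0,0.15,0,4.8],[0,0,0.15,0,4.8]]'
```

```text
time: 6.95
tool_pos: [618.9, 37.5, 119.2]
tcp_rot: [-180.0, -0.0, 153.4]
ft_force: [0.4, 0.6, -3.2]
finger_gap: 49.7
grip_force: 74.4
time: 7.35
tool_pos: [618.9, 37.5, 117.7]
tcp_rot: [-180.0, -0.0, 153.4]
ft_force: [0.1, -0.1, -3.5]
finger_gap: 49.7
grip_force: 74.4
```

```bash
python3 -m crank '[[0,0,0.05,0,4.8],[0,0,0.1,0,4.8],[0,0,0.15,0,4.8],[0,0,0.2,0,4.8],[0,0,0.2,0,4.8]]'; python3 -m crank '[[0,0,0.05,0,4.8],[0,0,0.1,0,4.8],[0,0,0.15,0,4.8],[0,0,0.15,0,4.8]]';python3 -m crank '[[0,0,0.05,0,4.8],[0,0,0.1,0,4.8],[0,0,0.15,0,4.8],[0,0,0.15,0,4.8]]'
```

```text
time: 7.85
tool_pos: [618.9, 37.5, 115.7]
tcp_rot: [-180.0, -0.0, 153.4]
ft_force: [-0.2, -0.2, -4.7]
finger_gap: 50.2
grip_force: 74.4
time: 8.25
tool_pos: [618.9, 37.5, 114.2]
tcp_rot: [-180.0, -0.0, 153.4]
ft_force: [1.7, -0.6, -4.6]
finger_gap: 49.8
grip_force: 74.4
time: 8.65
tool_pos: [618.9, 37.5, 112.6]
tcp_rot: [-180.0, -0.0, 153.4]
ft_force: [-0.5, -0.4, -4.1]
finger_gap: 50.2
grip_force: 74.4
```

The foot is about 3 mm below the rod tip's height with no contact, so the rod is in the hole. I'll keep going gently.

```bash
python3 -m crank '[[0,0,0.05,0,4.8],[0,0,0.1,0,4.8],[0,0,0.15,0,4.8],[0,0,0.2,0,4.8],[0,0,0.2,0,4.8]]'; python3 -m crank '[[0,0,0.05,0,4.8],[0,0,0.1,0,4.8],[0,0,0.1,0,4.8]]';python3 -m crank '[[0,0,0.05,0,4.8],[0,0,0.1,0,4.8],[0,0,0.1,0,4.8]]'
```

```text
time: 9.15
tool_pos: [618.9, 37.6, 110.7]
tcp_rot: [-180.0, -0.0, 153.4]
ft_force: [0.2, -0.1, -3.1]
finger_gap: 49.8
grip_force: 74.4
time: 9.45
tool_pos: [619.0, 37.5, 109.9]
tcp_rot: [180.0, 0.0, 153.4]
ft_force: [-1.0, -0.1, -3.1]
finger_gap: 49.7
grip_force: 74.4
time: 9.75
tool_pos: [619.3, 37.5, 109.5]
tcp_rot: [180.0, 0.0, 153.4]
ft_force: [-1.6, 1.1, 2.2]
finger_gap: 49.8
grip_force: 74.8
```

The rod has met the adapter at about the expected depth (TCP z ≈ 109.6). Pressing now.

```bash
python3 -m crank '[[0,0,0.05,0,4.8],[0,0,0.05,0,4.8]]'; python3 -m crank '[[0,0,0.05,0,4.8],[0,0,0.05,0,4.8]]';python3 -m crank '[[0,0,0.05,0,4.8],[0,0,0.05,0,4.8]]'
```

```text
time: 9.95
tool_pos: [619.4, 37.5, 108.9]
tcp_rot: [180.0, 0.1, 153.4]
ft_force: [-1.7, -0.5, 4.2]
finger_gap: 49.8
grip_force: 74.9
time: 10.15
tool_pos: [619.5, 37.5, 108.4]
tcp_rot: [180.0, 0.1, 153.4]
ft_force: [-1.0, -0.6, 5.5]
finger_gap: 49.9
grip_force: 74.9
time: 10.35
tool_pos: [619.5, 37.5, 107.8]
tcp_rot: [180.0, 0.1, 153.4]
ft_force: [-0.6, -0.8, 5.3]
finger_gap: 49.4
grip_force: 74.9
```

```bash
python3 -m crank '[[0,0,0.05,0,4.8],[0,0,0.1,0,4.8],[0,0,0.15,0,4.8],[0,0,0.2,0,4.8]]'; python3 -m crank '[[0,0,0.05,0,4.8],[0,0,0.1,0,4.8],[0,0,0.15,0,4.8],[0,0,0.2,0,4.8]]';python3 -m crank '[[0,0,0.05,0,4.8],[0,0,0.1,0,4.8],[0,0,0.15,0,4.8],[0,0,0.2,0,4.8]]'
```

```text
time: 10.75
tool_pos: [619.5, 37.6, 105.8]
tcp_rot: [180.0, 0.1, 153.4]
ft_force: [-0.4, 1.1, 4.7]
finger_gap: 50.0
grip_force: 74.9
time: 11.15
tool_pos: [619.4, 37.5, 103.7]
tcp_rot: [180.0, 0.1, 153.4]
ft_force: [-1.3, 0.5, 5.4]
finger_gap: 50.3
grip_force: 74.9
time: 11.55
tool_pos: [619.1, 37.6, 101.3]
tcp_rot: [180.0, 0.0, 153.4]
ft_force: [0.8, 0.1, 4.7]
finger_gap: 49.6
grip_force: 75.0
```

```bash
python3 -m crank '[[0,0,0.1,0,4.8],[0,0,0.2,0,4.8],[0,0,0.3,0,4.8],[0,0,0.4,0,4.8]]'; python3 -m crank '[[0,0,0.1,0,4.8],[0,0,0.2,0,4.8],[0,0,0.3,0,4.8],[0,0,0.4,0,4.8]]';python3 -m crank '[[0,0,0.1,0,4.8],[0,0,0.2,0,4.8],[0,0,0.3,0,4.8],[0,0,0.4,0,4.8]]'
```

```text
time: 11.95
tool_pos: [617.9, 37.5, 95.9]
tcp_rot: [-179.9, -0.1, 153.4]
ft_force: [0.5, -0.7, -1.6]
finger_gap: 50.3
grip_force: 74.4
time: 12.35
tool_pos: [618.9, 37.6, 93.2]
tcp_rot: [-180.0, -0.0, 153.4]
ft_force: [0.0, 0.3, -3.2]
finger_gap: 50.1
grip_force: 74.4
time: 12.75
tool_pos: [619.0, 37.5, 89.2]
tcp_rot: [-180.0, -0.0, 153.4]
ft_force: [-0.5, 0.6, -3.0]
finger_gap: 50.1
grip_force: 74.4
```

Resistance vanished after about 12 mm, as described. Now down to the block.

```bash
python3 -m crank '[[0,0,0.1,0,4.8],[0,0,0.2,0,4.8],[0,0,0.3,0,4.8],[0,0,0.3,0,4.8]]'; python3 -m crank '[[0,0,0.05,0,4.8],[0,0,0.1,0,4.8],[0,0,0.1,0,4.8]]';python3 -m crank '[[0,0,0.05,0,4.8],[0,0,0.1,0,4.8],[0,0,0.1,0,4.8]]'
```

```text
time: 13.15
tool_pos: [618.9, 37.5, 86.1]
tcp_rot: [-180.0, -0.0, 153.4]
ft_force: [-0.5, -0.2, -3.0]
finger_gap: 49.8
grip_force: 74.4
time: 13.45
tool_pos: [618.9, 37.5, 85.2]
tcp_rot: [-180.0, -0.0, 153.4]
ft_force: [0.1, -0.5, -3.1]
finger_gap: 49.8
grip_force: 74.4
time: 13.75
tool_pos: [619.0, 37.5, 84.2]
tcp_rot: [-180.0, -0.0, 153.4]
ft_force: [-0.5, -0.2, -3.2]
finger_gap: 50.0
grip_force: 74.4
```

```bash
python3 -m crank '[[0,0,0.05,0,4.8],[0,0,0.1,0,4.8],[0,0,0.1,0,4.8]]';python3 -m crank '[[0,0,0.05,0,4.8],[0,0,0.05,0,4.8]]';python3 -m crank '[[0,0,0.05,0,4.8],[0,0,0.05,0,4.8]]'
```

```text
time: 14.05
tool_pos: [619.1, 37.5, 84.1]
tcp_rot: [180.0, 0.0, 153.4]
ft_force: [-3.1, -0.1, 4.6]
finger_gap: 49.9
grip_force: 75.1
time: 14.25
tool_pos: [619.2, 37.5, 84.1]
tcp_rot: [180.0, 0.0, 153.4]
ft_force: [-6.2, 0.1, 8.2]
finger_gap: 50.0
grip_force: 75.6
time: 14.45
tool_pos: [619.3, 37.5, 84.0]
tcp_rot: [180.0, 0.0, 153.4]
ft_force: [-7.4, -0.1, 12.2]
finger_gap: 49.8
grip_force: 76.0
```

Seated on the block: force rises sharply at foot height 30 mm. I'll release, rise and check.

```bash
python3 -m crank '[[0,0,-0.05,0,5.8],[0,0,-0.05,0,7],[0,0,-0.05,0,8.5],[0,0,-0.05,0,8.5],[0,0,-0.05,0,8.5],[0,0,-0.05,0,8.5],[0,0,-3,0,8.5],[0,0,-7,0,8.5],[0,0,-11,0,8.5],[0,0,-13,0,8.5],[0,0,-13,0,8.5],[0,0,-13,0,8.5]]'
python3 - <<'E'
from h import *
from m import circ
s=sense(); p=s['tool_pos']; v=[]
for n in('wrist','scene','side'):
    im,d=snapshot(n); v.append(im); Q=cloud(n,d,s).reshape(-1,3);Q=Q[np.hypot(Q[:,0]-617,Q[:,1]-37)<32]
    for z,w in((102,3),(120,3)):
        q=Q[abs(Q[:,2]-z)<w]
        if len(q)>8: print(n,z,len(q),circ(q[:,:2]).round(1),np.median(q[:,2]),q[:,2].max())
print(p,s['ft_force'])
e=lambda a:cv2.resize(a,(390,390),interpolation=cv2.INTER_CUBIC)
save('s3',np.hstack([e(v[0][100:250,180:330]),e(v[1][140:260,280:400])]))
E
```

```text
time: 15.65
tool_pos: [619.1, 37.5, 212.4]
tcp_rot: [180.0, 0.0, 153.4]
ft_force: [-0.9, -0.3, -1.0]
finger_gap: 85.1
grip_force: 0.0
wrist 102 702 [617.9  37.8  22.8] 101.15156632469167 104.9464204475635
wrist 120 1040 [621.4  39.7  15.6] 118.94896076784885 121.95927210635949
scene 102 121 [620.   34.2  21.2] 101.62924714514406 104.89410883051733
scene 120 114 [622.5  38.1  15.8] 118.95285446877796 122.46804351170204
side 102 46 [617.4  38.3  20.9] 101.34730071436127 104.73880775663872
side 120 34 [619.5  36.4  16.3] 118.29780996273172 121.2667007768664
[619.12399166  37.52110371 212.37649635] [-0.85304892 -0.29419404 -0.9995725 ]
```

View pics/s3.png

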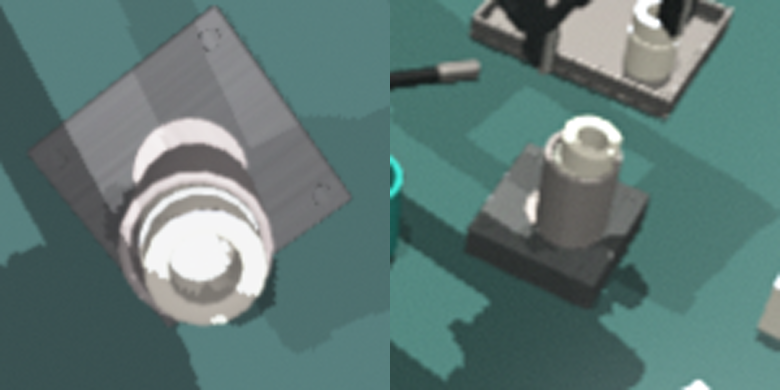

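The left wrist crop shows the white adapter standing well out of the bucket at about (205,255). The right scene crop shows the bucket flat on the steel block, adapter protruding. The numbers agree: rim at z 102, adapter top at z 120. Next I narrow the fingers and descend until they just touch the rim.

```bash
python3 -m crank '[[-0.1,0.1,2,0,5.1],[-0.1,0.1,4,0,5.1],[-0.1,0.1,5,0,5.1],[-0.1,0.1,5.5,0,5.1],[-0.1,0.1,6,0,5.1],[-0.1,0.1,7,0,5.1],[-0.1,0.1,7.6,0,5.1],[-0.1,0.1,7.8,0,5.1],[-0.1,0.1,7.8,0,5.1]]' 30; python3 -m crank '[[0,0,0.1,0,5.1],[0,0,0.2,0,5.1],[0,0,0.3,0,5.1],[0,0,0.3,0,5.1]]'; python3 -m crank '[[0,0,0.1,0,5.1],[0,0,0.2,0,5.1],[0,0,0.2,0,5.1]]'
```

```text
time: 16.7
tool_pos: [620.1, 38.0, 134.0]
tcp_rot: [-180.0, -0.0, 153.4]
ft_force: [0.1, -0.6, 0.1]
finger_gap: 50.8
grip_force: 0.0
time: 17.1
tool_pos: [620.3, 38.0, 131.3]
tcp_rot: [180.0, 0.0, 153.4]
ft_force: [0.2, 1.1, -0.7]
finger_gap: 51.2
grip_force: 0.0
time: 17.4
tool_pos: [620.2, 38.0, 129.1]
tcp_rot: [-180.0, -0.0, 153.4]
ft_force: [-0.5, 1.1, 0.4]
finger_gap: 51.1
grip_force: 0.0
```

```bash
python3 -m crank '[[0,0,0,0,4.6],[0,0,0,0,4.6],[0,0,0.1,0,4.6],[0,0,0.2,0,4.6],[0,0,0.2,0,4.6]]'; python3 -m crank '[[0,0,0.05,0,4.6],[0,0,0.1,0,4.6],[0,0,0.1,0,4.6]]'; python3 -m crank '[[0,0,0.05,0,4.6],[0,0,0.1,0,4.6],[0,0,0.1,0,4.6]]'
```

```text
time: 17.9
tool_pos: [620.2, 38.0, 127.0]
tcp_rot: [-180.0, -0.0, 153.4]
ft_force: [-0.3, -0.3, 0.7]
finger_gap: 46.0
grip_force: 0.0
time: 18.2
tool_pos: [620.3, 38.0, 126.2]
tcp_rot: [-180.0, -0.0, 153.4]
ft_force: [0.3, -0.5, 0.3]
finger_gap: 46.0
grip_force: 0.0
time: 18.5
tool_pos: [620.2, 38.0, 125.2]
tcp_rot: [-180.0, -0.0, 153.4]
ft_force: [-0.3, -0.1, 0.0]
finger_gap: 46.1
grip_force: 0.0
```

```bash
python3 -m crank '[[0,0,0,0,3.6],[0,0,0,0,3.6],[0,0,0,0,3.6],[0,0,0,0,3.6],[0,0,0,0,3.6]]' 30; python3 -m crank '[[0,0,-0.2,0,3.6],[0,0,-0.5,0,3.6],[0,0,-1,0,3.6],[0,0,-1,0,3.6]]'
python3 - <<'E'
from h import *
s=sense(); im,d=snapshot('scene'); save('s4',cv2.resize(im[130:250,280:400],(480,480),interpolation=cv2.INTER_CUBIC))
E
```

```text
time: 19.0
tool_pos: [620.4, 38.0, 125.4]
tcp_rot: [180.0, 0.0, 153.4]
ft_force: [1.0, 1.0, 1.3]
finger_gap: 37.4
grip_force: 30.0
time: 19.4
tool_pos: [620.8, 38.0, 136.4]
tcp_rot: [180.0, 0.1, 153.4]
ft_force: [-0.2, -0.1, -0.9]
finger_gap: 37.4
grip_force: 30.2
```

View pics/s4.png

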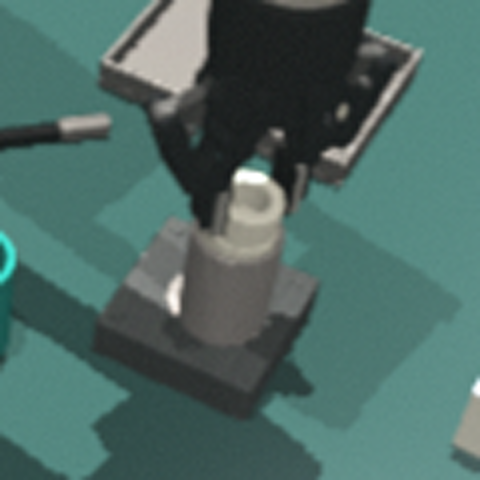

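The adapter rises with the fingers while the bucket stays flat on the block (rim near (235,240)). Lifting out.

```bash
python3 -m crank '[[0,0,-0.7,0,3.6],[0,0,-1.4,0,3.6],[0,0,-2.1,0,3.6],[0,0,-2.8,0,3.6],[0,0,-3.5,0,3.6],[0,0,-4.5,0,3.6],[0,0,-5.5,0,3.6],[0,0,-6,0,3.6],[0,0,-6,0,3.6]]'
python3 - <<'E'
from h import *
from m import circ
s=sense(); p=s['tool_pos']
for n in('scene','side','wrist'):
    im,d=snapshot(n); P=cloud(n,d,s);Q=P.reshape(-1,3);Q1=Q[np.hypot(Q[:,0]-618,Q[:,1]-37)<32]
    q=Q1[abs(Q1[:,2]-102)<3]
    if n!='wrist': print(n,'rim',len(q),circ(q[:,:2]).round(1),np.median(q[:,2]))
    if n=='scene': save('s5',cv2.resize(im[110:250,270:410],(560,560),interpolation=cv2.INTER_CUBIC))
    q=Q1[(Q1[:,2]>p[2]-75)&(Q1[:,2]<p[2]-18)&(Q1[:,2]>110)]; 
    if len(q): print('below tips: lowest',np.percentile(q[:,2],1),len(q))
    q=Q1[abs(Q1[:,2]-(p[2]-5.5))<3]; print(n,'adtop',len(q),np.median(q[:,2]),circ(q[:,:2]) if len(q)>8 else '')
print(p,s['ft_force'],go([463,241,p[2]],s))
E
```

```text
time: 20.35
tool_pos: [621.0, 38.0, 196.8]
tcp_rot: [179.9, 0.1, 153.4]
ft_force: [-0.5, 0.3, -1.2]
finger_gap: 38.2
grip_force: 30.3
scene rim 81 [619.4  36.5  23.8] 101.22301326425304
below tips: lowest 132.33499894457182 317
scene adtop 139 190.259790458496 [621.91262557  35.33675632  17.82348021]
side rim 34 [616.5  33.3  23.4] 100.31951649639768
below tips: lowest 129.69579432313884 204
side adtop 29 190.73582238301458 [602.89933536  40.83729313  32.39390874]
below tips: lowest 134.4481973728088 2515
wrist adtop 2922 190.24626041882098 [620.91648812  38.30964617  16.04269372]
[621.03102848  37.96557938 196.81346019] [-0.54234404  0.3158852  -1.1968921 ] [23.23 11.07 -0.04]
```

View pics/s5.png

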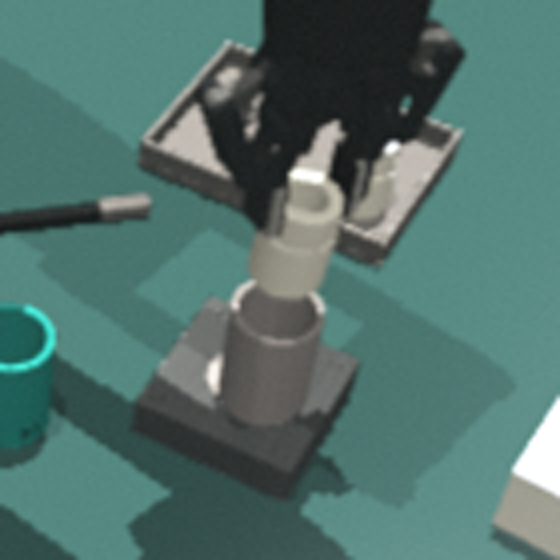

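The adapter hangs upright and clear of the bucket, its bottom at about z 132, and the bucket is still seated. Now to the tray's free half.

```bash
python3 -m crank '[[4,1.9,0,0,3.6],[8,3.8,0,0,3.6],[12,5.7,0,0,3.6],[16,7.6,0,0,3.6],[19.5,9.3,0,0,3.6],[22,10.5,0,0,3.6],[23.2,11,0,0,3.6],[23.2,11,0,0,3.6],[23.2,11,3,0,3.6],[23.2,11,6,0,3.6],[23.2,11,9,0,3.6],[23.2,11,10.5,0,3.6],[23.2,11,11.5,0,3.6],[23.2,11,11.8,0,3.6],[23.2,11,11.8,0,3.6]]'
python3 - <<'E'
from h import *
s=sense(); p=s['tool_pos']
im,d=snapshot('scene'); save('s6',cv2.resize(im[60:200,270:410],(560,560),interpolation=cv2.INTER_CUBIC))
Q=cloud('scene',d).reshape(-1,3); q=Q[(abs(Q[:,2]-21)<5)&(abs(Q[:,0]-505)<110)&(abs(Q[:,1]-247)<85)]
Q1=Q[np.hypot(Q[:,0]-p[0],Q[:,1]-p[1])<25]; q=Q1[(Q1[:,2]>8)]; print('adapter lowest',np.percentile(q[:,2],1)); print(p)
E
```

```text
time: 22.0
tool_pos: [462.9, 240.2, 77.9]
tcp_rot: [180.0, 0.0, 153.3]
ft_force: [0.9, 0.1, -0.5]
finger_gap: 37.5
grip_force: 30.3
adapter lowest 15.347190008553444
[462.93320294 240.23580539  77.89436613]
```

View pics/s6.png

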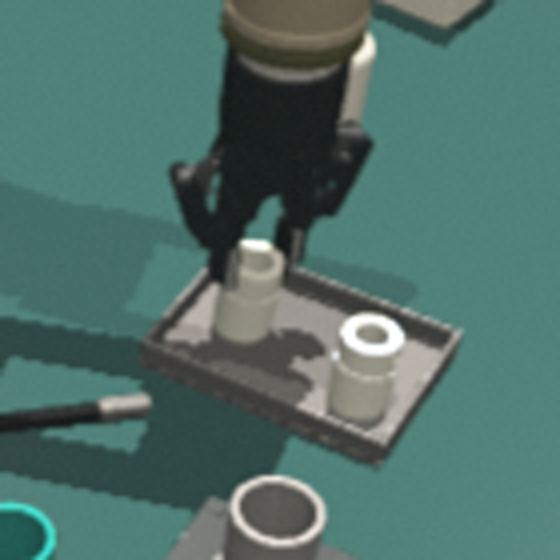

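The adapter hangs over the middle of the tray's free half at (250,300), well apart from the spare at (365,370). Lowering by feel.

```bash
python3 -m crank '[[0,0,0.2,0,3.6],[0,0,0.4,0,3.6],[0,0,0.6,0,3.6],[0,0,0.7,0,3.6],[0,0,0.7,0,3.6]]'; python3 -m crank '[[0,0,0.05,0,3.6],[0,0,0.1,0,3.6],[0,0,0.1,0,3.6]]';  python3 -m crank '[[0,0,0.05,0,3.6],[0,0,0.1,0,3.6],[0,0,0.1,0,3.6]]'
```

```text
time: 22.55
tool_pos: [462.1, 240.3, 70.1]
tcp_rot: [-180.0, -0.0, 153.4]
ft_force: [0.1, -0.0, -1.0]
finger_gap: 37.4
grip_force: 30.3
time: 22.85
tool_pos: [462.2, 240.3, 69.3]
tcp_rot: [-180.0, -0.0, 153.4]
ft_force: [0.2, 0.1, -1.0]
finger_gap: 37.6
grip_force: 30.3
time: 23.15
tool_pos: [462.4, 240.4, 68.8]
tcp_rot: [180.0, 0.0, 153.4]
ft_force: [-2.8, -0.5, 4.2]
finger_gap: 37.8
grip_force: 30.7
```

```bash
python3 -m crank '[[0,0,-0.02,0,3.8],[0,0,-0.02,0,4.2],[0,0,-0.02,0,5],[0,0,-0.02,0,6],[0,0,-0.02,0,6.5],[0,0,-0.02,0,6.5],[0,0,-1.5,0,6.5],[0,0,-4,0,6.5],[0,0,-8,0,6.5],[0,0,-12,0,6.5],[0,0,-15,0,6.5],[0,0,-15,0,6.5]]'
python3 - <<'E'
from h import *
from m import circ
s=sense()
im,d=snapshot('scene'); save('s7',cv2.resize(im[120:300,140:400],(780,540),interpolation=cv2.INTER_CUBIC))
Q=cloud('scene',d).reshape(-1,3)
for n,x,y,z in(('adapter',462,240,62),('spare',559,238,62),('bucket',618,37,102),('ea',486,-334,72),('eb',597,-224,72)):
    q=Q[(np.hypot(Q[:,0]-x,Q[:,1]-y)<32)&(abs(Q[:,2]-z)<4)]; print(n,len(q),circ(q[:,:2]).round(1),np.median(q[:,2]).round(1))
print(s['tool_pos'],s['time'])
E
```

```text
time: 24.35
tool_pos: [465.1, 241.5, 225.6]
tcp_rot: [179.5, 0.4, 153.4]
ft_force: [0.0, -0.2, -0.4]
finger_gap: 64.7
grip_force: 0.0
adapter 80 [461.5 238.5  15.6] 60.9
spare 92 [558.6 237.9  15.9] 61.2
bucket 122 [619.7  36.3  23.9] 100.8
ea 172 [ 486.5 -333.6   23.9] 71.5
eb 162 [ 597.2 -224.5   23.8] 71.2
[465.11357233 241.47896596 225.63795278] 24.35
```

View pics/s7.png

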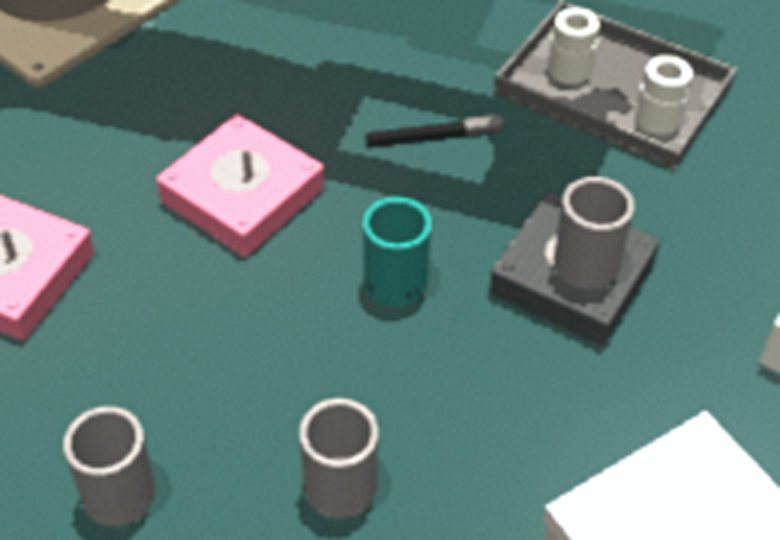

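Both adapters stand upright in the tray at (575,45) and (665,95). The bucket is fully down on the steel stand at (595,235), and the empties have not moved.

```bash
python3 -c "
from bench import hand_in
print(hand_in())"
```

```text
the job is handed in; nothing more can be done
None
```

The job is handed in: the adapter was pushed free at under about 20 N and stands upright in the tray, the bucket is fully down on the steel stand, and the spare and empty buckets were not moved; robot time was about 24 s of the 64 s allowed.

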